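Knock two slats out of a tilted nest and stack them crosswise

ROBOT

A 7-joint arm with a two-finger parallel gripper is mounted at the origin on a cart in front of the work surface, level with it; the furniture and walls round the work are solid. World frame = base frame: x ahead of the robot, y to its left, z up, the work surface at z = 0. Lengths are in m, angles in rad, forces in N, time in s.
With the tool pointing down it reaches from about 0.4 to 0.85 m from the base axis. Payload 4.5 kg.
Tool frame: the origin (TCP) lies midway between the tips of the shut fingers; the grasp point (between the pads) lies 19 mm behind it; z points along the fingers, y is the line along which they close (so a half turn about z gives the same grasp; the last joint's range is limited). The gripper opens to 88 mm and grips with 3 to 60 N. Pads are 18 mm wide; open, the fingers measure 123 mm over their backs; the gripper's body (75 mm by 187 mm) begins 45 mm behind the grasp point.
Start: joints at [-1.265, 0.689, -0.195, 1.565, 0.157, 0.902, -0.215], TCP at [0.168, 0.602, 0.214] pointing down, gripper open.
Joint ranges: [-3.01, 3.01], [-0.46, 2.08], [-1.47, 1.51], [0.13, 2.56], [-1, 4.14], [0.04, 2.09], [-2.66, 2.66]. Speed limits (rad/s): [2.57, 2.57, 3.14, 3.14, 3.14, 3.14, 3.14].

INTERFACE

Orientations are given as a unit quaternion [x, y, z, w].
In Python, from plant import r gives the robot as it stands. The module is installed in compiled form; this text tells all that it offers.
- The arm moves only by the tool step_arm, never from a script. Its argument "series" is a list of rows, each a list of 7 numbers: the shift along the world's x, y, z in mm, then the turn, a rotation vector about the world's x, y, z in rad, then the closure, from 0 (fully open) to 1 (shut). A call has 1 to 20 rows; each row shifts and turns the commanded pose from where the row before left it; what a row does not reach is not made up. A row lasts 1/10 s, in which the tool goes at most 50 mm and 8.59 degrees, less where a joint would pass 70% of its speed; a pose out of reach is approached as far as the arm can. A call is refused whole if a number of a shift passes 50 or a number of a turn 0.15, either way. A call with a gripper value outside its range is refused whole. The fingers move at their own pace and stop on an object; "force" is the grip in N (left out, the last holds). Time passes only in rows, so rows that do not move let the fingers close. It gives the time, the measured TCP pose, the force, the opening and the grip force at its end, in the units of the state.
- r.get_state(): the state, without advancing time (a new reading comes with each control period).
- r.snapshot(name): name is "scene" or "side" or "wrist"; returns (picture, depth): 420x560x3 uint8, blue, green, red; 420x560 float32, m along the optical axis (not along the pixel's ray), 0 where there is no reading.
- r.get_calibration(name): a dict with "intrinsics" (3x3 intrinsics, pixels), "pose" (4x4, takes a point from camera to world coordinates). Camera axes: x right, y up, looking along -z (the intrinsics and any distortion apply to the point x, -y, -z); pixel columns grow to the right and rows downward; lengths in m; the calibration is good to about 2 mm. A picture is of the moment at which its call begins: read the wrist's pose just before it. get_calibration takes no time and is no camera call; for the wrist camera it gives the pose at the moment of the call.
- r.finish_job(): hands the job in; it is judged then, once.
The state is a dict: "clock": time; "q": joint angles; "qd": joint speeds; "joint_torque": joint torques, N m; "tool_pos": TCP position; "eef_rot": TCP orientation; "contact_force": force on the tool from outside, world axes, zero at the start; "moment": the same for the moment, N m; "opening": opening from 0.0 (shut) to 1.0 (fully open); "finger_force": force on a finger pad.
Only numpy, scipy, OpenCV 4.12 (cv2) and the standard library are available. Lean on these libraries where they do the work, as an engineer would, in place of code of your own. Each camera call takes 0.05 s, during which the arm holds its last target. There are 200 camera calls.

TASK

Two wooden slats sit stuck in the pockets of the tilted blue nest: pull the red ejector grip all the way up, so that the knockout rods lift both slats part-way out. Then take the slats out and lay them flat and parallel, crosswise on top of the two slats that lie on the stone plate, one near each end of them and centred across them, to make an open square stack; last, push the red grip fully home again. Do not shift the two lower slats, and leave the dark paint bottle and the spool of blue thread alone.

Things in the scene. Friction and masses are not known exactly. Their poses are not given: they have to be found in the camera images.
- nest: fixed ejector nest: blue block 140 (up the slope) x 134 x 26 mm on a dark steel stand 175 x 134 mm. Origin on the worktop under the middle, x level and to the high side, z up. The block is tilted 25 degrees about y, its face looking up and to -x: face normal (-0.423, 0, 0.906), up-slope (0.906, 0, 0.423) in this frame. Highest edge 0.115 m above the worktop.
- nest_face (a point): centre of the blue face (its own axes are the nest's: level and upright, not tilted). Two pockets run up the slope, their middles 34 mm either side of this point along y, 18 mm deep, 1.5 mm play all round; two knockout rods come up through holes in each pocket's floor.
- ejector (a joint): travel of the knockout rods along the face normal: 0 fully home, 0.014 m fully up (stop). All four rods and the red grip move as one; stiff (about 6 N of friction), stays where it is left.
- ejector_grip (a point): middle of the red grip that lifts the rods, beyond the block's upper edge on the middle line. Own axes: x up the slope, y level, z along the face normal (direction of pull). The red part is 24 (x) x 16 (y) x 30 (z) mm, from 17 mm below this point to 13 mm above; grip it across y. At home its top stands 32 mm above the plane of the blue face; the pull needs about 8 N.
- slat_a_center (a point): light wooden slat, 110 x 24 x 18 mm (own x, y, z), 45 g; this point is its centre. Starts in the nest's +y pocket, flush with the blue face, length up the slope. With the rods up it stands 14 mm out, 4 mm still in the pocket: grip it across its 24 mm width, tool along the face normal, fingertips just clear of the blue face, and draw it out along the normal.
- slat_b_center (a point): light wooden slat, 110 x 24 x 18 mm (own x, y, z), 45 g; this point is its centre. The same, in the nest's -y pocket.
- stone_plate: grey-brown stone plate, 146 (x) x 174 (y) x 12 mm, fixed flat; origin at the centre of its underside, z up. The two lower slats lie on it along its y, about 34 mm either side of its middle, tops 30 mm above the worktop; the new slats belong along its x, about 34 mm either side of its middle in y, their centres then 39 mm above the worktop.
- base_a_center (a point): light wooden slat, 110 x 24 x 18 mm (own x, y, z), 45 g; this point is its centre. First lower slat, loose, lying flat on the plate along the plate's y, on its -x side.
- base_b_center (a point): light wooden slat, 110 x 24 x 18 mm (own x, y, z), 45 g; this point is its centre. Second lower slat, loose, lying flat on the plate along the plate's y, on its +x side.
- paint_bottle: small dark bottle of edge paint with a white cap, 34 x 34 x 75 mm, standing loose; origin at the centre of its underside. Bystander.
- blue_spool: spool of light blue thread, 55 mm across and 70 mm high, standing loose, the one nearest the nest; origin at the centre of its underside. Bystander.

How it is judged:
By the outcome, as a careful person would: the job done as asked, in the order asked, and still so for the second after the job is handed in, with the robot touching nothing.
It also fails if it takes over 58 s, if anything falls off the work surface, if the arm or the gripper's body presses on something with over 40 N, if the wrist force passes 120 N, or if a joint passes its speed limit or range.

## Working session

There is one attempt and no reset: what is moved stays moved. The work goes in short steps, Python scripts to look and compute and a tool call to move; the robot and the scene stay as the last step left them, time stands still between calls to the robot, and variables do not carry over. Pictures are saved under pics/ and viewed, at most 10 in all, crops included, and the job is handed in when it is done.

Besides the shell and the picture viewer there is one more tool, called after ">>>" as name(argument=value, ...), one argument or row to a line, values as JSON. step_arm: Moves the arm, as the interface text tells. Its arguments: {"type":"object","properties":{"series":{"type":"array"},"force":{"type":"number"}},"required":["series"]}

```bash
mkdir -p pics; cat > h.py <<'E'
import numpy as np, cv2
from plant import r
def snap(n,tag):
    c=r.get_calibration(n); p,d=r.snapshot(n)
    cv2.imwrite(f'pics/{tag}.png',p); np.savez(f'{tag}.npz',p=p,d=d,K=c['intrinsics'],T=c['pose'])
def pts(tag):
    z=np.load(f'{tag}.npz'); d=z['d'];K=z['K'];T=z['T']
    v,u=np.indices(d.shape)
    c=np.stack([(u-K[0,2])/K[0,0]*d,-(v-K[1,2])/K[1,1]*d,-d],-1)
    return z['p'],d,c@T[:3,:3].T+T[:3,3]
E
python3 - <<'E'
from h import *
print(r.get_state()); print(r.get_calibration('scene'))
snap('scene','s0');snap('side','d0')
a=np.hstack([cv2.imread('pics/s0.png'),cv2.imread('pics/d0.png')]);
E
```

```text
{'clock': 0.0, 'q': array([-1.26520389,  0.68999815, -0.19446887,  1.56635555,  0.15733881,
        0.90248307, -0.2151137 ]), 'qd': array([ 0.00036847,  0.00104126,  0.000245  , -0.00071875,  0.00201806,
        0.0022578 ,  0.00117202]), 'joint_torque': array([-9.35493408e-04, -5.27558684e+01, -1.26710571e+00, -1.53431994e+01,
       -5.26155322e-02,  6.66586086e-03,  1.69449531e-04]), 'tool_pos': array([0.16768927, 0.60137853, 0.21349703]), 'eef_rot': array([ 1.35447858e-01,  9.90784043e-01, -9.25441183e-04, -3.07198536e-05]), 'contact_force': array([0.59348134, 0.21680251, 0.28656683]), 'moment': array([-0.02833543, -0.03953039,  0.00213436]), 'finger_force': 0.0, 'opening': 0.999165791347028}
{'intrinsics': array([[390.24772166,   0.        , 282.36195045],
       [  0.        , 390.24772166, 201.80495574],
       [  0.        ,   0.        ,   1.        ]]), 'pose': array([[ 0.81066513,  0.42261337, -0.40524064,  0.19110365],
       [-0.58547847,  0.57790595, -0.56854171, -0.40669811],
       [-0.00608235,  0.69815661,  0.71591924,  0.73096098],
       [ 0.        ,  0.        ,  0.        ,  1.        ]])}
```

View pics/s0.png

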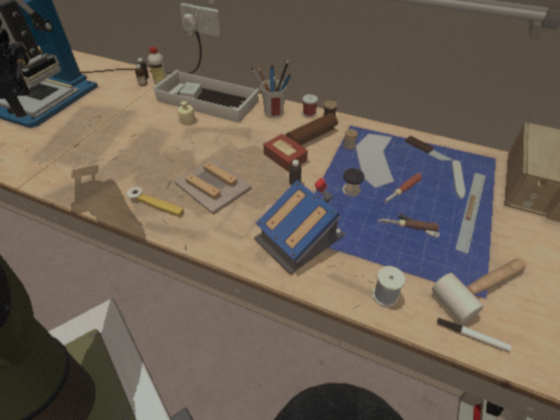

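View pics/d0.png

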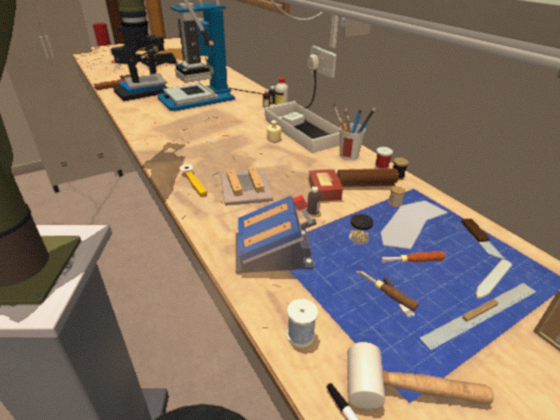

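The scene view shows the nest at about (298,225), the red grip at (321,185), the dark bottle right beside it at (295,172), the plate with its two slats at (213,185) and the spool at (389,286). The side view shows the same layout, with the nest at (272,235), the grip at (299,203) and the bottle at (314,200).

```bash
python3 - <<'E'
from h import *
for tag,box,q in (('s0',(255,180,345,270),dict(sa=(285,210),sb=(306,227),grip=(321,185),bottle=(295,172),baseA=(203,186),baseB=(220,174),plate=(211,180),spool=(389,275))),('d0',(230,190,320,275),dict(sa=(270,214),sb=(275,231),grip=(299,203),bottle=(314,200),baseA=(235,183),baseB=(256,180),plate=(246,182),spool=(302,310)))):
    p,d,P=pts(tag)
    for k,(u,v) in q.items(): print(tag,k,P[v,u].round(3),p[v,u])
    x0,y0,x1,y1=box
    S=P[y0:y1,x0:x1].reshape(-1,3);C=p[y0:y1,x0:x1].reshape(-1,3).astype(int)
    m=(C[:,0]>C[:,2]+30)&(S[:,2]>.03)&(S[:,2]<.13)
    F=S[m]; 
    for _ in range(8):
        c=F.mean(0); n=np.linalg.svd(F-c,full_matrices=False)[2][2]; n*=np.sign(n[2]); e=(S[m]-c)@n; F=S[m][abs(e)<.004]
    print('face n',n.round(3),c.round(4),len(F),'yaw',np.arctan2(-n[1],-n[0]))
    m=(C[:,2]>90)&(C[:,2]>2*C[:,1])&(S[:,2]>.08)
    print('red',m.sum(),S[m].min(0).round(3),S[m].max(0).round(3),S[m].mean(0).round(3))
a=np.hstack([cv2.resize(cv2.imread('pics/s0.png')[150:275,170:350],None,fx=4.4,fy=4.4,interpolation=3)]);cv2.imwrite('pics/c0.png',a)
E
```

```text
s0 sa [0.547 0.082 0.085] [100 137 169]
s0 sb [0.554 0.014 0.084] [102 138 169]
s0 grip [0.619 0.049 0.147] [ 45  48 121]
s0 bottle [0.666 0.202 0.052] [35 42 51]
s0 baseA [0.455 0.321 0.028] [ 99 136 168]
s0 baseB [0.514 0.335 0.03 ] [ 96 134 165]
s0 plate [0.49  0.347 0.012] [ 93 103 114]
s0 spool [ 0.617 -0.173  0.071] [145 163 163]
face n [-0.42  -0.032  0.907] [0.5521 0.0445 0.0852] 2002 yaw 0.07681285259611637
red 80 [0.61  0.047 0.131] [0.633 0.059 0.156] [0.621 0.051 0.146]
d0 sa [0.563 0.078 0.091] [102 162 222]
d0 sb [0.574 0.012 0.094] [103 165 223]
d0 grip [0.626 0.049 0.141] [ 58  68 153]
d0 bottle [0.678 0.197 0.047] [51 58 73]
d0 baseA [0.464 0.306 0.031] [108 181 238]
d0 baseB [0.523 0.325 0.03 ] [106 182 238]
d0 plate [0.493 0.343 0.011] [115 128 146]
d0 spool [ 0.62  -0.176  0.065] [120 141 158]
face n [-0.42  -0.033  0.907] [0.5565 0.0402 0.0871] 1309 yaw 0.07904083346150219
red 128 [ 0.563 -0.631  0.126] [0.641 0.059 0.617] [0.626 0.043 0.148]
```

View pics/c0.png

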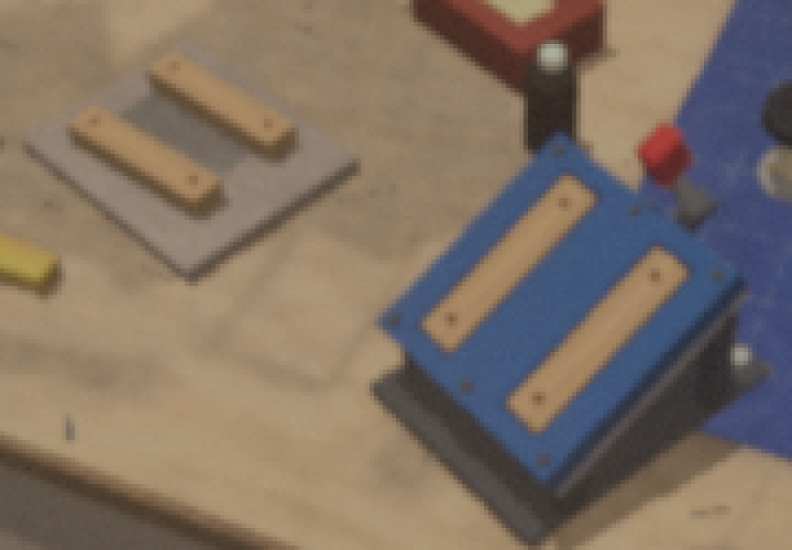

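The crop shows both slats flush in the pockets, the red grip clear beyond the upper edge, and the bottle standing to its +y side, well clear. Next I segment the slats, grip and plate in both views.

```bash
cat >> h.py <<'E'
def rect(Q,axx,axy):
    a=Q@axx;b=Q@axy
    R=cv2.minAreaRect(np.stack([a,b],1).astype(np.float32)*1000); return R
E
python3 - <<'E'
from h import *
yaw=.078
ex=np.array([np.cos(yaw),np.sin(yaw),0]);ey=np.array([-np.sin(yaw),np.cos(yaw),0]);ez=np.array([0,0,1.])
n=-.4226*ex+.9063*ez; up=.9063*ex+.4226*ez
for tag in('s0','d0'):
    p,d,P=pts(tag); C=p.astype(int)
    wood=(C[...,2]>C[...,0]*1.45)&(C[...,1]>C[...,0]*1.2)&(C[...,2]<C[...,1]*1.6)
    for nm,lo,hi,norm,near in(('nestslat',(.45,-.05,.04),(.64,.12,.125),1,.006),('base',(.38,.22,.024),(.6,.42,.036),0,1)):
        m=wood&(P>lo).all(-1)&(P<hi).all(-1)
        m=cv2.morphologyEx(m.astype(np.uint8),cv2.MORPH_OPEN,np.ones((2,2)))
        k,l,st,ce=cv2.connectedComponentsWithStats(m,connectivity=4)
        for i in range(1,k):
            if st[i,4]<80: continue
            Q=P[l==i]
            if norm:
                Q=Q[abs((Q-np.median(Q,0))@n)<.006]
                R=rect(Q,up,ey); h=np.median(Q@n); c=R[0][0]/1000*up+R[0][1]/1000*ey+h*n
                print(tag,nm,st[i,4],np.array(R[1]).round(0),round(R[2],1),'topcentre',c.round(4))
            else:
                R=rect(Q,np.eye(3)[0],np.eye(3)[1]); print(tag,nm,st[i,4],R,Q[:,2].mean().round(4))
    # plate
    m=(abs(P[...,2]-.012)<.004)&(P[...,0]>.35)&(P[...,0]<.65)&(P[...,1]>.2)&(P[...,1]<.47)&(C[...,2]<C[...,0]*1.4)
    m=cv2.morphologyEx(m.astype(np.uint8),cv2.MORPH_OPEN,np.ones((3,3)))
    Q=P[m>0]; print(tag,'plate',len(Q),rect(Q,np.eye(3)[0],np.eye(3)[1]))
    m=(C[...,2]>75)&(C[...,2]>1.8*C[...,1])&(P[...,2]>.1)&(P[...,2]<.2)&(abs(P[...,1]-.05)<.04)&(P[...,0]>.58)&(P[...,0]<.68)
    Q=P[m];c=Q.mean(0)
    for nn,a in(('up',up),('ey',ey),('n',n)): print(nn,np.percentile(Q@a,[2,50,98]).round(4))
print(n,up,ey)
E
```

```text
s0 nestslat 404 [108.  25.] 0.1 topcentre [0.5492 0.0797 0.0849]
s0 nestslat 471 [108.  25.] 0.5 topcentre [0.5537 0.0131 0.0848]
s0 base 261 ((381.2287902832031, -18.6705322265625), (860.747314453125, 77.24057006835938), 69.0239486694336) 0.0315
s0 base 296 ((348.88995361328125, -24.13800048828125), (824.2645263671875, 74.72027587890625), 72.7661361694336) 0.0311
s0 plate 1212 ((487.9385070800781, 335.351806640625), (136.58201599121094, 168.37469482421875), 9.570566177368164)
up [0.6165 0.626  0.6367]
ey [-0.0012  0.0017  0.0121]
n [-0.1476 -0.1277 -0.1227]
d0 nestslat 270 [ 27. 109.] 89.0 topcentre [0.5542 0.0753 0.0872]
d0 nestslat 332 [109.  28.] 1.7 topcentre [0.5585 0.0083 0.087 ]
d0 base 180 ((550.4403076171875, -91.59478759765625), (41.601783752441406, 1079.1439208984375), 3.533421039581299) 0.0315
d0 base 186 ((459.31048583984375, 335.30584716796875), (30.401548385620117, 128.91270446777344), 15.4877290725708) 0.0285
d0 plate 202 ((491.1007080078125, 342.85565185546875), (32.39885711669922, 104.35282135009766), 13.691718101501465)
up [0.6193 0.6305 0.6407]
ey [-0.0038 -0.0011  0.0078]
n [-0.1512 -0.1351 -0.1239]
[-0.4213151  -0.03292939  0.9063    ] [0.90354443 0.07061974 0.4226    ] [-0.07792093  0.99695954  0.        ]
```

```bash
cat >> h.py <<'E'
from scipy.spatial.transform import Rotation as Rn
yaw=.078
ex=np.array([np.cos(yaw),np.sin(yaw),0]);ey=np.array([-np.sin(yaw),np.cos(yaw),0]);ez=np.array([0,0,1.])
n=-.4226*ex+.9063*ez; up=.9063*ex+.4226*ez
def go(pos,z,y):
    s=r.get_state(); z=np.array(z);y=np.array(y);x=np.cross(y,z)
    R=Rn.from_matrix(np.stack([x,y,z],1)); Rc=Rn.from_quat(s['eef_rot'])
    print('dpos mm',((pos-s['tool_pos'])*1000).round(1),'rotvec',(R*Rc.inv()).as_rotvec().round(3),'q',s['q'].round(2),'t',s['clock'].round(2),'F',s['contact_force'].round(1))
def nest(u,v,w): return u*up+v*ey+w*n
E
python3 - <<'E'
from h import *
go(nest(.6285,.001,-.06),-n,ey)
s=r.get_state();c=r.get_calibration('wrist')
R=Rn.from_quat(s['eef_rot']).as_matrix();T=np.array(c['pose'])
print(R.T@(T[:3,3]-s['tool_pos']));print(R.T@T[:3,:3])
E
```

```text
Traceback (most recent call last):
  File "h.py", line 21, in go
    print('dpos mm',((pos-s['tool_pos'])*1000).round(1),'rotvec',(R*Rc.inv()).as_rotvec().round(3),'q',s['q'].round(2),'t',s['clock'].round(2),'F',s['contact_force'].round(1))
                                                                                                                           ^^^^^^^^^^^^^^^^
AttributeError: 'float' object has no attribute 'round'
```

```bash
sed -i "s/s\['clock'\].round(2)/round(s['clock'],2)/" h.py
python3 - <<'E'
from h import *
go(nest(.6285,.001,-.06),-n,ey)
s=r.get_state();c=r.get_calibration('wrist')
R=Rn.from_quat(s['eef_rot']).as_matrix();T=np.array(c['pose'])
print(R.T@(T[:3,3]-s['tool_pos']));print(R.T@T[:3,:3])
E
```

```text
dpos mm [ 425.4 -554.1   -2.4] rotvec [-0.041 -0.436  0.345] q [-1.27  0.69 -0.19  1.57  0.16  0.9  -0.22] t 0.1 F [ 0.1 -0.2 -0.4]
[ 0.08211257  0.00092117 -0.17128145]
[[-1.16151395e-04  9.49304930e-01  3.14356703e-01]
 [ 9.99999973e-01  4.72309197e-05  2.26859634e-04]
 [ 2.00511613e-04  3.14356721e-01 -9.49304910e-01]]
```

>>> step_arm(
  series=[
    [20,-20,4,0,0,0.029,0],
    [25,-23,4,0,0,0.029,0],
    [25,-23,4,0,0,0.029,0],
    [25,-23,4,0,0,0.029,0],
    [25,-23,4,0,0,0.029,0],
    [25,-23,4,0,0,0.029,0],
    [25,-23,4,0,0,0.029,0],
    [25,-23,4,0,0,0.029,0],
    [25,-23,4,0,0,0.029,0],
    [25,-23,4,0,0,0.029,0],
    [25,-23,0,0,0,0.029,0],
    [15,-15,0,0,0,0.029,0],
    [0,0,0,0,0,0,0],
  ],
  force=30,
)

```text
clock: 1.4
tool_pos: [0.4556, 0.3333, 0.2537]
eef_rot: [-0.035, 0.999, -0.001, 0.0]
contact_force: [-0.7, -0.2, -0.7]
opening: 0.995
finger_force: 0.0
```

```bash
python3 - <<'E'
from h import *
print(r.get_state()['tool_pos'])
snap('wrist','w1')
go(nest(.6285,.001,-.06),-n,ey)
E
```

```text
[0.45559303 0.33326523 0.2537217 ]
dpos mm [ 139.6 -288.3  -42.6] rotvec [ 0.034 -0.436  0.006] q [-0.51  0.57 -0.34  1.7   0.23  0.91  0.7 ] t 1.45 F [-1.   0.1 -0.2]
```

View pics/w1.png

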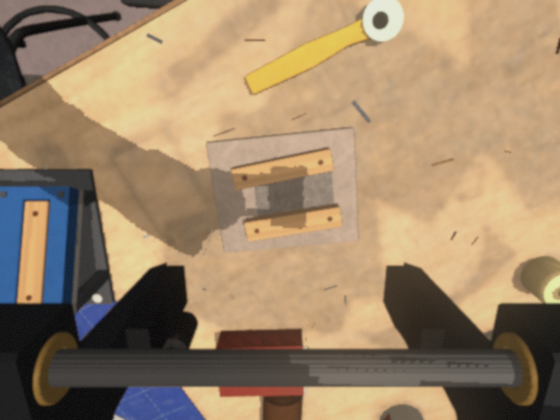

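The wrist view shows the plate with its two lower slats at about (283,168) and (293,223), and part of the nest at the left edge.

```bash
python3 - <<'E'
from h import *
p,d,P=pts('w1');C=p.astype(int)
I=np.eye(3)
v,u=np.indices(d.shape)
win=(u>195)&(u<370)&(v>115)&(v<265)
for nm,m in(('top',win&(P[...,2]>.024)&(P[...,2]<.04)),('plate',win&(P[...,2]>.007)&(P[...,2]<.05))):
    m=cv2.morphologyEx(m.astype(np.uint8),cv2.MORPH_OPEN,np.ones((3,3)))
    k,l,st,ce=cv2.connectedComponentsWithStats(m,connectivity=4)
    for i in range(1,k):
        if st[i,4]<300: continue
        Q=P[l==i]; Q=Q[(Q[:,2]>.005)]
        R=rect(Q,I[0],I[1]); print(nm,st[i,4],np.round(R[0],1),np.round(R[1],1),round(R[2],2),ce[i].round(0),'z',np.median(Q[:,2]).round(4))
E
```

```text
top 2282 [456.6 329.8] [ 24.6 109.9] 15.86 [282. 169.] z 0.0307
top 2027 [518.4 346.2] [ 24.8 110.1] 14.22 [293. 223.] z 0.0306
plate 16015 [488.  335.4] [134.8 165.4] 9.77 [285. 189.] z 0.0132
```

>>> step_arm(
  series=[
    [10,-20,-3,0.003,-0.036,0,0],
    [12,-25,-3,0.003,-0.036,0,0],
    [12,-25,-3,0.003,-0.036,0,0],
    [12,-25,-4,0.003,-0.036,0,0],
    [12,-25,-4,0.003,-0.036,0,0],
    [12,-25,-4,0.003,-0.036,0,0],
    [12,-25,-4,0.003,-0.036,0,0],
    [12,-25,-4,0.003,-0.036,0,0],
    [12,-25,-4,0.003,-0.036,0,0],
    [12,-25,-4,0.003,-0.036,0,0],
    [12,-25,-4,0.003,-0.036,0,0],
    [10,-18,-2,0.001,-0.04,0.006,0],
    [0,0,0,0,0,0,0],
  ],
)

```text
clock: 2.75
tool_pos: [0.5915, 0.0478, 0.2103]
eef_rot: [-0.039, 0.976, 0.008, 0.215]
contact_force: [-0.4, 0.4, 0.5]
opening: 1.001
finger_force: 0.0
```

```bash
python3 - <<'E'
from h import *
snap('wrist','w2')
go(nest(.6285,.001,-.06),-n,ey)
E
```

```text
dpos mm [ 1.2 -2.7  0.4] rotvec [-0.001 -0.001 -0.005] q [-0.19  0.53  0.01  2.13  0.66  0.06  0.82] t 2.8 F [-0.3  1.1 -0. ]
```

View pics/w2.png

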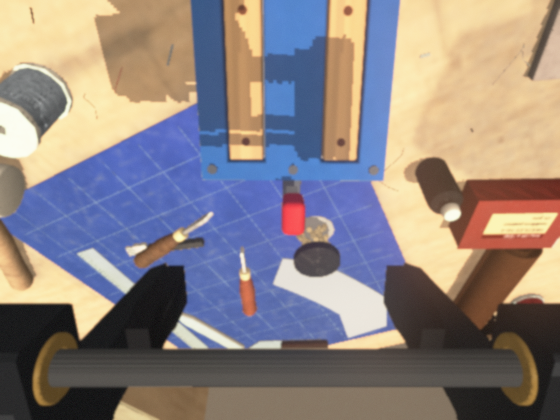

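The close wrist view shows the red grip at (292,213), the upper block edge at row ~180 and both slats flush at columns 245 and 343. The bottle at (440,190) is well clear of the finger path.

```bash
python3 - <<'E'
from h import *
p,d,P=pts('w2');C=p.astype(int)
v,u=np.indices(d.shape)
m=(C[...,2]>90)&(C[...,2]>2*C[...,1])&(C[...,2]>2*C[...,0])&(u>270)&(u<315)&(v>185)&(v<245)
Q=P[m]; print(len(Q))
for nn,a in(('up',up),('ey',ey),('n',n)): print(nn,np.percentile(Q@a,[1,5,25,50,75,95,99]).round(4))
top=Q[Q@n>np.percentile(Q@n,98)-.003]; print('top', (top@up).min(),(top@up).max(),(top@ey).min(),(top@ey).max(),np.median(top@n))
m=(C[...,0]>C[...,2]+40)&(u>195)&(u<395)&(v<180)
S=P[m];F=S[abs(S@n+.157)<.006]
c=F.mean(0);nn=np.linalg.svd(F-c,full_matrices=False)[2][2];nn*=np.sign(nn[2]);print('normal',nn.round(4),'yaw',np.arctan2(-nn[1],-nn[0]),'off',np.median(F@n),'up max',np.percentile(F@up,99.8),'ey',np.percentile(F@ey,[.2,99.8]))
wood=(C[...,2]>C[...,0]*1.25)&(abs(P@n+.157)<.006)&(u>200)&(u<390)&(v<165)
k,l,st,ce=cv2.connectedComponentsWithStats(cv2.morphologyEx(wood.astype(np.uint8),cv2.MORPH_OPEN,np.ones((3,3))))
for i in range(1,k):
    if st[i,4]>500:
        Q=P[l==i];print('slat',st[i],rect(Q,up,ey),np.median(Q@n))
# plate edges in w1
p,d,P=pts('w1');v,u=np.indices(d.shape)
m=((u>195)&(u<370)&(v>115)&(v<265)&(P[...,2]>.007)&(P[...,2]<.05)).astype(np.uint8)
cn=max(cv2.findContours(m,cv2.RETR_EXTERNAL,cv2.CHAIN_APPROX_NONE)[0],key=cv2.contourArea)
ap=cv2.approxPolyDP(cn,8,True)[:,0]
z=np.load('w1.npz');K=z['K'];T=z['T']
W=[]
for (a,b) in ap:
    ray=T[:3,:3]@np.array([(a-K[0,2])/K[0,0],-(b-K[1,2])/K[1,1],-1]); W.append(T[:3,3]+ray*((.012-T[2,3])/ray[2]))
W=np.array(W)[:,:2];print(ap.tolist(),W.round(4).tolist(),W.mean(0));e=np.roll(W,-1,0)-W;print(np.linalg.norm(e,axis=1),np.degrees(np.arctan2(e[:,1],e[:,0])))
E
```

```text
679
up [0.6167 0.6175 0.6214 0.6273 0.6327 0.6376 0.6388]
ey [0.0011 0.0018 0.0045 0.0079 0.0113 0.0145 0.0155]
n [-0.1284 -0.1271 -0.1252 -0.1245 -0.124  -0.1233 -0.1226]
top 0.5455889399194579 0.6395874488127599 0.0011212541119670376 0.014808549750475722 -0.12439028945111867
normal [-0.4202 -0.0311  0.9069] yaw 0.07391501589226976 off -0.15599193520477414 up max 0.6081933128863042 ey [-0.05875634  0.07434676]
slat [ 223    0   40  159 5626] ((541.7908325195312, -25.954364776611328), (24.202808380126953, 102.08909606933594), 89.71409606933594) -0.15594728538826996
slat [ 323    0   44  160 5733] ((541.6321411132812, 42.71680450439453), (25.942495346069336, 103.72286224365234), 89.65662384033203) -0.15610660248979885
[[353, 128], [206, 142], [224, 252], [356, 240]] [[0.4092, 0.4048], [0.4356, 0.2446], [0.5673, 0.2668], [0.5403, 0.4252]] [0.48809374 0.33535653]
[0.16238313 0.1336252  0.16069439 0.13269929] [ -80.63951182    9.57939959   99.69215104 -171.14939167]
```

```bash
python3 - <<'E'
from h import *
go(nest(.6275,.008,-.153),-n,ey)
E
```

```text
dpos mm [ 39.    7.2 -84.3] rotvec [-0.001 -0.001 -0.005] q [-0.19  0.53  0.01  2.13  0.66  0.06  0.82] t 2.8 F [-0.3  1.1 -0. ]
```

>>> step_arm(
  series=[
    [3,7,-8,0,0,-0.005,0.5],
    [6,0,-13,0,0,0,0.5],
    [6,0,-13,0,0,0,0.5],
    [6,0,-13,0,0,0,0.5],
    [6,0,-13,0,0,0,0.5],
    [6,0,-13,0,0,0,0.5],
    [6,0,-11,0,0,0,0.5],
    [0,0,0,0,0,0,0.5],
  ],
)

```text
clock: 3.6
tool_pos: [0.6235, 0.058, 0.1481]
eef_rot: [-0.039, 0.977, 0.008, 0.212]
contact_force: [0.5, -0.5, 0.0]
opening: 0.499
finger_force: 0.0
```

```bash
python3 - <<'E'
from h import *
go(nest(.6275,.008,-.153),-n,ey)
E
```

```text
dpos mm [  7.3  -0.7 -21.5] rotvec [ 0.001 -0.009 -0.001] q [-0.06  0.68 -0.22  2.08  1.77  0.19 -0.28] t 3.6 F [ 0.5 -0.5  0. ]
```

>>> step_arm(
  series=[
    [2,0,-6,0,-0.004,0,0.5],
    [2,0,-6,0,-0.005,0,0.5],
    [2,-1,-6,0,0,0,0.5],
    [1,0,-3.5,0,0,0,0.5],
    [0,0,0,0,0,0,0.5],
  ],
)

```text
clock: 4.1
tool_pos: [0.6302, 0.0546, 0.127]
eef_rot: [-0.038, 0.976, 0.007, 0.216]
contact_force: [-0.2, -0.0, -0.2]
opening: 0.504
finger_force: 0.0
```

```bash
python3 - <<'E'
from h import *
go(nest(.6275,.008,-.153),-n,ey)
E
```

```text
dpos mm [ 0.7  2.7 -0.5] rotvec [ 0.003 -0.     0.   ] q [ 0.02  0.73 -0.33  2.08  1.9   0.28 -0.39] t 4.1 F [-0.2 -0.  -0.2]
```

>>> step_arm(
  series=[
    [1,3,0,0.003,0,0,0.5],
    [0,0,0,0,0,0,0.5],
    [0,0,0,0,0,0,1],
    [0,0,0,0,0,0,1],
    [0,0,0,0,0,0,1],
    [0,0,0,0,0,0,1],
  ],
  force=45,
)

```text
clock: 4.7
tool_pos: [0.6312, 0.0564, 0.1272]
eef_rot: [-0.037, 0.976, 0.007, 0.216]
contact_force: [-0.4, 2.0, 0.7]
opening: 0.169
finger_force: 45.1
```

>>> step_arm(
  series=[
    [-0.8,0,1.8,0,0,0,1],
    [-0.8,-0.1,1.8,0,0,0,1],
    [-0.8,0,1.8,0,0,0,1],
    [-0.8,-0.1,1.8,0,0,0,1],
    [-0.8,0,1.8,0,0,0,1],
    [-0.8,-0.1,1.8,0,0,0,1],
    [0,0,0,0,0,0,1],
  ],
)

```text
clock: 5.4
tool_pos: [0.6262, 0.0561, 0.1382]
eef_rot: [-0.037, 0.976, 0.007, 0.216]
contact_force: [1.6, -2.4, -4.3]
opening: 0.162
finger_force: 45.0
```

```bash
python3 - <<'E'
from h import *
go(nest(.6275,.008,-.139),-n,ey);print((r.get_state()['contact_force']@n))
E
```

```text
dpos mm [-1.2  0.8  1. ] rotvec [0.002 0.    0.002] q [-0.    0.7  -0.3   2.09  1.86  0.25 -0.36] t 5.4 F [ 1.6 -2.4 -4.3]
-4.435186909405252
```

Moving with friction force, about 12 mm so far; pull on to the stop.

>>> step_arm(
  series=[
    [-0.4,0,0.9,0,0,0,1],
    [-0.4,0,0.9,0,0,0,1],
    [-0.4,0,0.9,0,0,0,1],
    [-0.4,0,0.9,0,0,0,1],
    [-0.4,0,0.9,0,0,0,1],
    [0,0,0,0,0,0,1],
  ],
)

```text
clock: 6.0
tool_pos: [0.6249, 0.056, 0.1404]
eef_rot: [-0.037, 0.976, 0.007, 0.215]
contact_force: [14.4, -1.2, -26.9]
opening: 0.165
finger_force: 45.0
```

```bash
python3 - <<'E'
from h import *
go(nest(.6275,.008,-.139),-n,ey);s=r.get_state();print(s['contact_force']@n,s['tool_pos']@n)
E
```

```text
dpos mm [-0.   0.9 -1.2] rotvec [ 0.002 -0.002  0.002] q [-0.01  0.7  -0.29  2.09  1.85  0.24 -0.35] t 6.0 F [ 14.4  -1.2 -26.9]
-30.393649528006115 -0.13784816711247613
```

>>> step_arm(
  series=[
    [0.5,0,-1.2,0,0,0,1],
    [0,0,0,0,0,0,0.5],
    [0,0,0,0,0,0,0.5],
    [-3,0,6,0,0,0,0.5],
    [-6,0,13,0,0,0,0.5],
    [-8,0,17,0,0,0,0.5],
    [-8,0,17,0,0,0,0.5],
    [-6,0,13,0,0,0,0.5],
    [0,0,0,0,0,0,0.5],
  ],
  force=30,
)

```text
clock: 6.9
tool_pos: [0.5953, 0.0575, 0.2035]
eef_rot: [-0.038, 0.976, 0.008, 0.216]
contact_force: [-0.4, -0.1, -0.5]
opening: 0.499
finger_force: 0.0
```

```bash
python3 - <<'E'
from h import *
snap('wrist','w3')
p,d,P=pts('w3');C=p.astype(int);v,u=np.indices(d.shape)
h=P@n
wood=(C[...,2]>C[...,0]*1.25)&(abs(h+.142)<.005)&(P@up>.46)&(P@up<.61)&(abs(P@ey-.008)<.06)
k,l,st,ce=cv2.connectedComponentsWithStats(cv2.morphologyEx(wood.astype(np.uint8),cv2.MORPH_OPEN,np.ones((3,3))))
for i in range(1,k):
    if st[i,4]>300:
        Q=P[l==i];print('slat',st[i],rect(Q,up,ey),np.median(Q@n), 'upmax',np.percentile(Q@up,99.5))
m=(C[...,2]>90)&(C[...,2]>2*C[...,1])&(C[...,2]>2*C[...,0])&(abs(P@ey-.008)<.02)&(abs(P@up-.628)<.02)
print('grip top',m.sum(),np.median(P[m]@n))
go(nest(.538,.0425,-.11),-n,ey)
E
```

```text
slat [ 202    0   45  163 6206] ((544.624755859375, -25.730594635009766), (23.83563232421875, 96.97151947021484), 89.66185760498047) -0.14190993143874553 upmax 0.5923100600167778
slat [ 312    0   46  163 6275] ((544.5880126953125, 42.11214065551758), (24.349401473999023, 96.92657470703125), 89.69886779785156) -0.14208582903652445 upmax 0.5925699845189656
grip top 831 -0.11060527211191351
dpos mm [-66.4  26.7 -74.9] rotvec [ 0.001 -0.001 -0.   ] q [-0.13  0.55 -0.12  2.12  1.25  0.13  0.22] t 6.95 F [0.9 1.2 0.5]
```

>>> step_arm(
  series=[
    [-10,5,-5,0,0,0,0.5],
    [-12,6,-12,0,0,0,0.5],
    [-12,6,-14,0,0,0,0.5],
    [-12,6,-15,0,0,0,0.5],
    [-12,4,-15,0,0,0,0.5],
    [-8,0,-14,0,0,0,0.5],
    [0,0,0,0,0,0,0.5],
  ],
)

```text
clock: 7.65
tool_pos: [0.532, 0.079, 0.1272]
eef_rot: [-0.038, 0.977, 0.006, 0.209]
contact_force: [0.4, -0.9, -0.1]
opening: 0.503
finger_force: 0.0
```

```bash
python3 - <<'E'
from h import *
go(nest(.538,.0425,-.153),-n,ey)
E
```

```text
dpos mm [ 15.3   6.4 -38.5] rotvec [ 0.005 -0.015  0.   ] q [ 0.04  0.7  -0.52  2.33  2.09  0.5  -0.71] t 7.65 F [ 0.4 -0.9 -0.1]
```

>>> step_arm(
  series=[
    [3,3,-4,0.002,-0.007,0,0.5],
    [3,3,-8,0.003,-0.008,0,0.5],
    [3,0,-8,0,0,0,0.5],
    [3,0,-8,0,0,0,0.5],
    [2.3,0,-6,0,0,0,0.5],
    [0,0,0,0,0,0,0.5],
  ],
)

```text
clock: 8.25
tool_pos: [0.5486, 0.0843, 0.0946]
eef_rot: [-0.037, 0.975, 0.007, 0.218]
contact_force: [0.8, 0.2, 0.5]
opening: 0.498
finger_force: 0.0
```

```bash
python3 - <<'E'
from h import *
go(nest(.538,.0425,-.153),-n,ey)
E
```

```text
dpos mm [-1.4  1.1 -5.9] rotvec [0.003 0.004 0.003] q [ 0.05  0.8  -0.57  2.32  2.18  0.6  -0.78] t 8.25 F [0.8 0.2 0.5]
```

Finish the descent, close, then draw out along the normal.

>>> step_arm(
  series=[
    [-1,1,-3,0.003,0.004,0.003,0.5],
    [0,0,-2.6,0,0,0,0.5],
    [0,0,0,0,0,0,0.5],
    [0,0,0,0,0,0,1],
    [0,0,0,0,0,0,1],
    [0,0,0,0,0,0,1],
  ],
  force=30,
)

```text
clock: 8.85
tool_pos: [0.5474, 0.0855, 0.09]
eef_rot: [-0.038, 0.975, 0.009, 0.217]
contact_force: [-0.2, -0.3, -0.2]
opening: 0.249
finger_force: 0.0
```

```bash
python3 - <<'E'
from h import *
s=r.get_state();t=s['tool_pos'];print(t@up,t@ey,t@n);go(nest(.538,.0425,-.153),-n,ey)
E
```

```text
0.5386634312668481 0.04260376591260758 -0.1519116532635071
dpos mm [-0.1 -0.1 -1.3] rotvec [-0.     0.001 -0.001] q [ 0.06  0.81 -0.57  2.32  2.19  0.61 -0.79] t 8.85 F [-0.2 -0.3 -0.2]
```

>>> step_arm(
  series=[
    [0,0,-1,0,0,0,1],
    [0,0,0,0,0,0,1],
    [0,0,0,0,0,0,1],
  ],
)

```text
clock: 9.15
tool_pos: [0.5473, 0.0855, 0.0887]
eef_rot: [-0.038, 0.975, 0.009, 0.217]
contact_force: [-0.1, -0.2, 0.3]
opening: 0.004
finger_force: 0.0
```

```bash
python3 - <<'E'
from h import *
snap('wrist','w4');snap('side','d4')
cv2.imwrite('pics/c4.png',np.hstack([cv2.resize(cv2.imread('pics/w4.png'),(400,300)),cv2.resize(cv2.imread('pics/d4.png')[150:300,180:380],(400,300),interpolation=3)]))
E
```

```text
(no output)
```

View pics/c4.png

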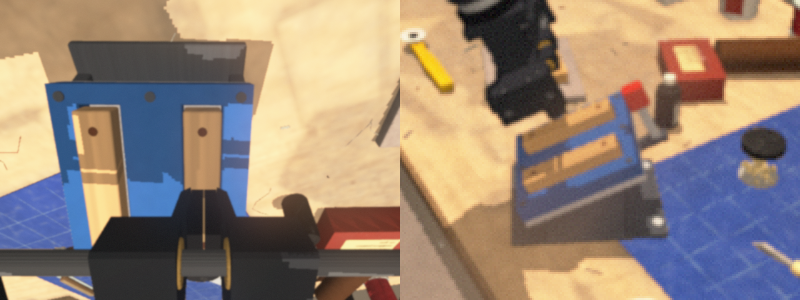

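The wrist half shows the fingers shut over slat a at (203,200), with the slat still in its pocket. The side half shows the gripper above the +y pocket. I'll check the heights of both slats and the grip.

```bash
python3 - <<'E'
from h import *
s=r.get_state();print(s['tool_pos']@n,s['opening'],s['finger_force'])
for tag in('w4','d4','s5'):
    if tag=='s5': snap('scene','s5')
    p,d,P=pts(tag);C=p.astype(int)
    wood=(C[...,2]>C[...,0]*1.25)&(C[...,1]>C[...,0]*1.1)&(abs(P@n+.145)<.03)&(P@up>.47)&(P@up<.60)
    for lab,e in(('a',.0425),('b',-.026)):
        for lo,hi in((.485,.505),(.505,.525),(.525,.55),(.55,.575),(.575,.592)):
            m=wood&(abs(P@ey-e)<.012)&(P@up>lo)&(P@up<hi)
            if m.sum()>10: print(tag,lab,lo,m.sum(),np.percentile(P[m]@n,[10,50,90]).round(4),np.percentile(P[m]@ey,[2,98]).round(3))
    m=(C[...,2]>75)&(C[...,2]>1.8*C[...,1])&(abs(P@ey-.008)<.025)&(abs(P@up-.628)<.025)
    if m.sum(): print(tag,'grip top',m.sum(),np.percentile(P[m]@n,[50,95]))
E
```

```text
-0.15294508865233195 0.005207503599512653 0.0
w4 a 0.485 2344 [-0.1429 -0.1421 -0.1413] [0.031 0.054]
w4 a 0.505 2089 [-0.1429 -0.1421 -0.1413] [0.031 0.054]
w4 a 0.525 1209 [-0.1429 -0.1421 -0.1409] [0.031 0.053]
w4 a 0.55 89 [-0.1427 -0.1421 -0.1416] [0.043 0.043]
w4 a 0.575 27 [-0.1426 -0.1421 -0.1413] [0.043 0.043]
w4 b 0.485 2319 [-0.1428 -0.142  -0.1412] [-0.036 -0.014]
w4 b 0.505 2108 [-0.1428 -0.142  -0.1412] [-0.037 -0.014]
w4 b 0.525 2445 [-0.1432 -0.142  -0.1413] [-0.036 -0.014]
w4 b 0.55 1316 [-0.1434 -0.1421 -0.1413] [-0.037 -0.014]
w4 b 0.575 41 [-0.1426 -0.142  -0.1413] [-0.037 -0.034]
d4 a 0.485 50 [-0.1475 -0.143  -0.142 ] [0.031 0.051]
d4 a 0.505 44 [-0.144  -0.1433 -0.1422] [0.031 0.051]
d4 a 0.525 70 [-0.1441 -0.1426 -0.1277] [0.031 0.051]
d4 a 0.55 64 [-0.1468 -0.1431 -0.1419] [0.031 0.052]
d4 a 0.575 41 [-0.1438 -0.1428 -0.1419] [0.031 0.052]
d4 b 0.485 57 [-0.1447 -0.1429 -0.1419] [-0.038 -0.017]
d4 b 0.505 61 [-0.148  -0.1429 -0.1418] [-0.038 -0.018]
d4 b 0.525 76 [-0.1441 -0.1427 -0.1418] [-0.038 -0.017]
d4 b 0.55 69 [-0.1452 -0.1428 -0.1418] [-0.038 -0.018]
d4 b 0.575 53 [-0.1455 -0.1428 -0.1418] [-0.038 -0.018]
d4 grip top 134 [-0.12115929 -0.11028569]
s5 a 0.485 88 [-0.1509 -0.1432 -0.1414] [0.031 0.051]
s5 a 0.505 35 [-0.147  -0.1431 -0.1415] [0.031 0.054]
s5 b 0.485 100 [-0.151  -0.1427 -0.1408] [-0.038 -0.016]
s5 b 0.505 113 [-0.1526 -0.1435 -0.1415] [-0.038 -0.016]
s5 b 0.525 133 [-0.1502 -0.143  -0.1413] [-0.038 -0.016]
s5 b 0.55 124 [-0.1474 -0.1428 -0.1415] [-0.038 -0.016]
s5 b 0.575 77 [-0.1457 -0.143  -0.1413] [-0.038 -0.016]
s5 grip top 103 [-0.11421921 -0.10944674]
```

```bash
python3 - <<'E'
from h import *
for tag in('d4','s5','w4'):
    p,d,P=pts(tag);C=p.astype(int)
    m=(C.max(-1)<60)&(abs(P@up-.538)<.03)&(abs(P@ey-.0425)<.025)&(P@n>-.165)&(P@n<-.06)
    Q=P[m]; print(tag,m.sum())
    for b in np.arange(-.16,-.06,.005):
        k=(Q@n>=b)&(Q@n<b+.005)
        if k.sum(): print(round(b,3),k.sum(),(Q[k]@up).min().round(3),(Q[k]@up).max().round(3),(Q[k]@ey).min().round(3),(Q[k]@ey).max().round(3))
s=r.get_state();R=Rn.from_quat(s['eef_rot']).as_matrix();print(R.round(3),n)
cv2.imwrite('pics/c5.png',cv2.resize(cv2.imread('pics/d4.png')[140:240,200:330],None,fx=6,fy=6,interpolation=2))
E
```

```text
d4 18
-0.125 4 0.533 0.548 0.027 0.042
-0.12 4 0.534 0.54 0.025 0.028
-0.115 9 0.533 0.547 0.026 0.029
-0.11 1 0.54 0.54 0.025 0.025
s5 12
-0.1 1 0.544 0.544 0.028 0.028
-0.095 5 0.532 0.545 0.026 0.027
-0.09 6 0.533 0.546 0.025 0.026
w4 5053
-0.13 49 0.529 0.53 0.036 0.05
-0.125 267 0.527 0.531 0.031 0.056
-0.12 344 0.527 0.53 0.03 0.057
-0.115 399 0.527 0.53 0.029 0.057
-0.11 499 0.527 0.539 0.029 0.058
-0.105 579 0.527 0.538 0.028 0.059
-0.1 548 0.527 0.531 0.028 0.059
-0.095 460 0.527 0.53 0.033 0.054
-0.09 496 0.527 0.531 0.033 0.053
-0.085 1113 0.527 0.538 0.033 0.053
-0.08 112 0.527 0.549 0.034 0.053
-0.075 44 0.527 0.546 0.035 0.051
-0.07 48 0.538 0.545 0.036 0.051
-0.065 95 0.509 0.546 0.036 0.051
[[-0.903 -0.079  0.422]
 [-0.071  0.997  0.034]
 [-0.423  0.    -0.906]] [-0.4213151  -0.03292939  0.9063    ]
```

View pics/c5.png

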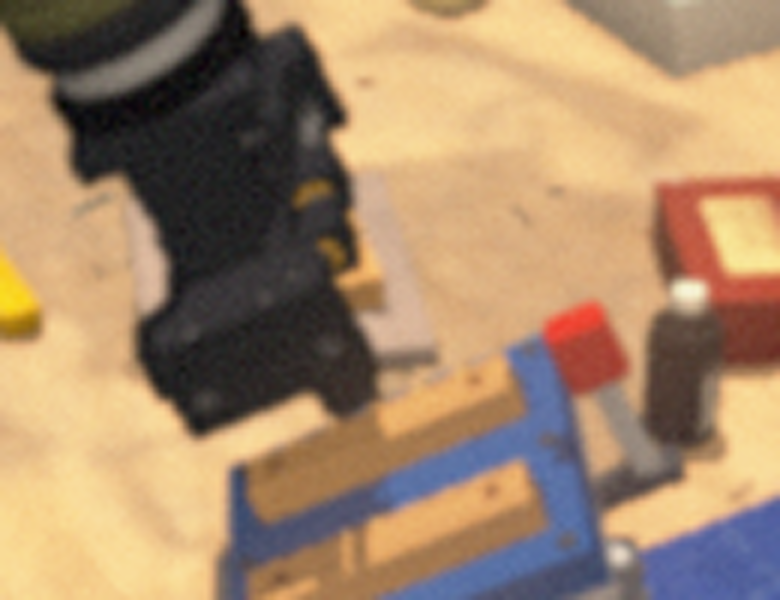

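The crop confirms it: the finger ends at (350,400) stop above the top of slat a instead of straddling it. I'll measure where the tips really lie in the tool frame, in every wrist picture.

```bash
python3 - <<'E'
from h import *
c=np.array(r.get_calibration('wrist')['pose']);s=r.get_state();R=Rn.from_quat(s['eef_rot']).as_matrix()
X=np.eye(4);X[:3,:3]=R;X[:3,3]=s['tool_pos'];Xc=np.linalg.inv(X)@c   # cam in tool
print(Xc[:3,3])
for tag in('w1','w2','w3','w4'):
    p,d,P=pts(tag);T=np.load(tag+'.npz')['T'];A=Xc@np.linalg.inv(T)
    L=P@A[:3,:3].T+A[:3,3]
    m=(d>.05)&(p.max(-1)<60)&(abs(L[...,0])<.02)&(abs(L[...,1])<.065)&(L[...,2]>-.05)&(L[...,2]<.02)
    Q=L[m];print(tag,m.sum(),'max z',np.percentile(Q[:,2],[90,98,99.8]).round(4))
    for b in np.arange(-.05,.02,.006):
        k=(Q[:,2]>=b)&(Q[:,2]<b+.006)
        if k.sum(): print('  ',round(b,3),k.sum(),'x',Q[k,0].min().round(3),Q[k,0].max().round(3),'|y|',abs(Q[k,1]).min().round(3),abs(Q[k,1]).max().round(3))
E
```

```text
[ 0.08142502  0.00086608 -0.17106   ]
w1 2076 max z [-0.0306 -0.0275 -0.026 ]
   -0.05 890 x -0.01 0.011 |y| 0.043 0.058
   -0.044 494 x -0.01 0.011 |y| 0.043 0.057
   -0.038 397 x -0.01 0.011 |y| 0.043 0.056
   -0.032 290 x -0.009 0.011 |y| 0.043 0.055
   -0.026 5 x -0.007 0.009 |y| 0.044 0.051
w2 1774 max z [-0.0301 -0.0272 -0.0256]
   -0.05 615 x -0.009 0.011 |y| 0.043 0.057
   -0.044 471 x -0.008 0.011 |y| 0.043 0.057
   -0.038 392 x -0.008 0.011 |y| 0.043 0.056
   -0.032 288 x -0.009 0.01 |y| 0.043 0.056
   -0.026 8 x -0.005 0.008 |y| 0.044 0.051
w3 2513 max z [-0.0319 -0.0283 -0.0267]
   -0.05 1009 x -0.009 0.011 |y| 0.021 0.036
   -0.044 685 x -0.008 0.011 |y| 0.021 0.036
   -0.038 549 x -0.008 0.011 |y| 0.021 0.035
   -0.032 269 x -0.008 0.011 |y| 0.021 0.033
   -0.026 1 x 0.008 0.008 |y| 0.029 0.029
w4 1802 max z [-0.0307 -0.0278 -0.0264]
   -0.05 648 x -0.001 0.011 |y| 0.0 0.015
   -0.044 492 x 0.008 0.011 |y| 0.0 0.015
   -0.038 409 x 0.008 0.011 |y| 0.0 0.014
   -0.032 252 x 0.007 0.011 |y| 0.0 0.013
   -0.026 1 x 0.008 0.008 |y| 0.007 0.007
```

The fingertips are really about 26 mm short of the reported TCP, in the open and shut pictures alike. That contradicts the text, so I'll go by the measurement and target tips = TCP − 26 mm. Open, descend the difference slowly and watch the force.

>>> step_arm(
  series=[
    [0,0,0,0,0,0,0.5],
    [0,0,0,0,0,0,0.5],
    [0,0,0,0,0,0,0.5],
    [2,0,-4.5,0,0,0,0.5],
    [2,0,-4.5,0,0,0,0.5],
    [2,0,-4.5,0,0,0,0.5],
    [2,0,-4.5,0,0,0,0.5],
    [0,0,0,0,0,0,0.5],
  ],
  force=30,
)

```text
clock: 10.1
tool_pos: [0.5553, 0.0853, 0.0699]
eef_rot: [-0.038, 0.976, 0.009, 0.216]
contact_force: [0.2, -1.2, -0.1]
opening: 0.5
finger_force: 0.0
```

```bash
python3 - <<'E'
from h import *
go(nest(.538,.0425,-.178),-n,ey)
E
```

```text
dpos mm [ 2.4  0.9 -3.9] rotvec [-0. -0. -0.] q [ 0.06  0.87 -0.58  2.3   2.22  0.64 -0.8 ] t 10.1 F [ 0.2 -1.2 -0.1]
```

>>> step_arm(
  series=[
    [1.2,0.5,-2,0,0,0,0.5],
    [1,0.4,-2,0,0,0,0.5],
    [0,0,0,0,0,0,0.5],
    [0,0,0,0,0,0,1],
    [0,0,0,0,0,0,1],
    [0,0,0,0,0,0,1],
    [0,0,0,0,0,0,1],
  ],
)

```text
clock: 10.8
tool_pos: [0.5575, 0.0864, 0.0669]
eef_rot: [-0.038, 0.975, 0.009, 0.217]
contact_force: [-0.4, -0.4, 0.9]
opening: 0.266
finger_force: 30.0
```

```bash
python3 - <<'E'
from h import *
s=r.get_state();t=s['tool_pos'];print(t@up,t@ey,t@n);go(nest(.538,.0425,-.178),-n,ey)
E
```

```text
0.5380812269111249 0.04265988715046114 -0.1771119946390328
dpos mm [ 0.3 -0.1 -0.8] rotvec [-0.     0.001 -0.001] q [ 0.06  0.87 -0.58  2.3   2.23  0.64 -0.8 ] t 10.8 F [-0.4 -0.4  0.9]
```

>>> step_arm(
  series=[
    [-1.3,-0.1,2.7,0,0,0,1],
    [-2.1,-0.2,4.5,0,0,0,1],
    [-3,-0.2,6.5,0,0,0,1],
    [-4.2,-0.3,9,0,0,0,1],
    [-5,-0.4,11,0,0,0,1],
    [-5,-0.4,11,0,0,0,1],
    [-5,-0.4,11,0,0,0,1],
    [0,0,0,0,0,0,1],
  ],
)

```text
clock: 11.6
tool_pos: [0.5317, 0.0846, 0.1245]
eef_rot: [-0.039, 0.975, 0.009, 0.218]
contact_force: [-0.4, -0.3, -1.5]
opening: 0.269
finger_force: 30.0
```

```bash
python3 - <<'E'
from h import *
y=.218
ya=np.array([-np.sin(y),np.cos(y),0]); c=np.array([.4878,.337,0])
go(c+.034*ya+[0,0,.09],[0,0,-1],ya)
E
```

```text
dpos mm [-51.2 285.6 -34.5] rotvec [-0.065  0.435  0.136] q [ 0.04  0.72 -0.56  2.35  2.13  0.55 -0.76] t 11.6 F [-0.4 -0.3 -1.5]
```

>>> step_arm(
  series=[
    [-3,10,2,-0.004,0.025,0.008,1],
    [-4,20,0,-0.004,0.03,0.009,1],
    [-4,22,0,-0.004,0.03,0.009,1],
    [-4,22,0,-0.004,0.03,0.009,1],
    [-4,22,0,-0.004,0.03,0.009,1],
    [-4,22,0,-0.004,0.03,0.009,1],
    [-4,22,0,-0.005,0.03,0.009,1],
    [-4,22,0,-0.005,0.03,0.009,1],
    [-4,22,0,-0.005,0.03,0.009,1],
    [-4,22,-4,-0.005,0.03,0.009,1],
    [-4,22,-7,-0.005,0.03,0.009,1],
    [-4,22,-7,-0.005,0.03,0.009,1],
    [-2,20,-7,-0.005,0.03,0.009,1],
    [-2,15,-7,-0.005,0.03,0.009,1],
    [0,0,-4,-0.005,0.02,0.01,1],
    [0,0,0,0,0,0,1],
  ],
)

```text
clock: 13.2
tool_pos: [0.4819, 0.3654, 0.0874]
eef_rot: [-0.107, 0.994, -0.004, -0.0]
contact_force: [-0.1, 0.6, -1.1]
opening: 0.267
finger_force: 30.0
```

```bash
cat >>h.py <<'E'
py=.218; ya=np.array([-np.sin(py),np.cos(py),0]); pc=np.array([.4878,.337,0])
def held(tag):
    "held slat: pose in tool axes from wrist depth"
    s=r.get_state();snap('wrist',tag);p,d,P=pts(tag);C=p.astype(int)
    R=Rn.from_quat(s['eef_rot']).as_matrix();L=(P-s['tool_pos'])@R
    m=(d>.05)&(C[...,2]>C[...,0]*1.3)&(C[...,1]>C[...,0]*1.1)&(abs(L[...,2]+.035)<.008)&(abs(L[...,1])<.03)&(abs(L[...,0])<.07)
    Q=L[m];print('held',m.sum(),np.percentile(Q,[1,50,99],axis=0).round(4).tolist())
    for lo,hi in((.015,.03),(.03,.045),(.045,.06)):
        k=(Q[:,0]>lo)&(Q[:,0]<hi)
        if k.sum():print(lo,np.median(Q[k],0).round(4))
E
python3 - <<'E'
from h import *
go(pc+.034*ya+[0,0,.09],[0,0,-1],ya); held('w5')
E
```

```text
dpos mm [-1.5  4.8  2.6] rotvec [0.007 0.    0.004] q [-0.39  0.9  -0.62  1.71  0.72  0.78  0.42] t 13.2 F [-0.1  0.6 -1.1]
held 12804 [[-0.0529, -0.0217, -0.0418], [0.0129, 0.0005, -0.0352], [0.0546, 0.0232, -0.0286]]
0.015 [ 0.0227  0.0005 -0.0352]
0.03 [ 0.0377  0.0005 -0.0352]
0.045 [ 0.0506  0.0005 -0.0351]
```

>>> step_arm(
  series=[
    [-0.5,1.8,-5,0.003,0,0.002,1],
    [-0.5,1.5,-10,0.004,0,0.002,1],
    [-0.5,1.5,-12,0,0,0,1],
    [0,0,-12,0,0,0,1],
    [0,0,-12,0,0,0,1],
    [0,0,-10,0,0,0,1],
    [0,0,-6,0,0,0,1],
    [0,0,-3,0,0,0,1],
    [0,0,0,0,0,0,1],
  ],
)

```text
clock: 14.15
tool_pos: [0.4799, 0.3714, 0.0181]
eef_rot: [-0.109, 0.994, 0.001, 0.001]
contact_force: [0.0, 0.4, -0.5]
opening: 0.27
finger_force: 30.0
```

```bash
python3 - <<'E'
from h import *
go(pc+.034*ya+[0,0,.0134],[0,0,-1],ya)
E
```

```text
dpos mm [ 0.5 -1.2 -4.7] rotvec [-0.001  0.001 -0.001] q [-0.43  0.99 -0.55  1.74  0.81  0.65  0.34] t 14.15 F [ 0.   0.4 -0.5]
```

>>> step_arm(
  series=[
    [0.5,-1,-2,0,0,0,1],
    [0,0,-1.4,0,0,0,1],
    [0,0,-0.8,0,0,0,1],
    [0,0,0,0,0,0,1],
  ],
)

```text
clock: 14.55
tool_pos: [0.4806, 0.3705, 0.0143]
eef_rot: [-0.109, 0.994, 0.001, 0.001]
contact_force: [0.2, -0.9, 0.1]
opening: 0.267
finger_force: 30.0
```

>>> step_arm(
  series=[
    [0,0,-0.5,0,0,0,1],
    [0,0,-0.5,0,0,0,1],
    [0,0,0,0,0,0,1],
  ],
)

```text
clock: 14.85
tool_pos: [0.4807, 0.3706, 0.0137]
eef_rot: [-0.109, 0.994, 0.001, 0.001]
contact_force: [0.0, -0.8, 3.6]
opening: 0.269
finger_force: 30.0
```

>>> step_arm(
  series=[
    [0,0,0.2,0,0,0,0.6],
    [0,0,0,0,0,0,0.5],
    [0,0,0,0,0,0,0.5],
    [0,0,3,0,0,0,0.5],
    [0,0,10,0,0,0,0.5],
    [0,0,18,0,0,0,0.5],
    [0,0,25,0,0,0,0.5],
    [0,0,25,0,0,0,0.5],
    [0,0,15,0,0,0,0.5],
    [0,0,0,0,0,0,0.5],
  ],
)

```text
clock: 15.85
tool_pos: [0.4816, 0.3718, 0.1119]
eef_rot: [-0.109, 0.994, 0.002, 0.003]
contact_force: [1.4, 0.2, -0.4]
opening: 0.503
finger_force: 0.0
```

```bash
cat >>h.py <<'E'
def stack(tag):
    snap('wrist',tag);p,d,P=pts(tag);C=p.astype(int)
    for nm,z in(('upper',.0485),('lower',.0305)):
        m=(d>.05)&(C[...,2]>C[...,0]*1.3)&(abs(P[...,2]-z)<.004)&(np.linalg.norm(P[...,:2]-pc[:2],axis=-1)<.11)
        m=cv2.morphologyEx(m.astype(np.uint8),cv2.MORPH_OPEN,np.ones((3,3)))
        k,l,st,ce=cv2.connectedComponentsWithStats(m,connectivity=4)
        for i in range(1,k):
            if st[i,4]>250:
                Q=P[l==i];R=rect(Q,np.eye(3)[0],np.eye(3)[1]);print(nm,st[i].tolist(),np.round(R[0],1),np.round(R[1],1),round(R[2],1),np.median(Q[:,2]).round(4))
E
python3 - <<'E'
from h import *
stack('w6')
go(nest(.538,-.026,-.10),-n,ey)
E
```

```text
upper [264, 132, 38, 156, 5552] [480.9 371.1] [110.4  24. ] 12.6 0.0488
lower [301, 140, 11, 36, 366] [442.8 379.2] [24.   7.1] 13.2 0.0307
lower [151, 143, 113, 41, 3851] [461.4 314.3] [24.3 77.5] 15.8 0.0308
lower [300, 230, 14, 31, 411] [506.5 395. ] [23.9  9.9] 13.6 0.0306
lower [165, 231, 101, 33, 3060] [522.7 329.4] [24.6 74.6] 14.2 0.0307
dpos mm [  49.3 -355.5   26.4] rotvec [ 0.062 -0.429 -0.139] q [-0.38  0.87 -0.65  1.7   0.69  0.81  0.44] t 15.9 F [ 0.3 -0.3 -0.3]
```

Slat a lies level at (0.481, 0.371), yaw 12.6°, and the lower slats haven't shifted. On to slat b.

>>> step_arm(
  series=[
    [0,-8,8,0.002,0,0,0.5],
    [3,-20,10,0.004,-0.027,-0.009,0.5],
    [3,-22,10,0.004,-0.027,-0.009,0.5],
    [3,-22,8,0.004,-0.027,-0.009,0.5],
    [3,-22,2,0.004,-0.027,-0.009,0.5],
    [3,-22,0,0.004,-0.027,-0.009,0.5],
    [3,-22,0,0.004,-0.027,-0.009,0.5],
    [3,-22,0,0.004,-0.027,-0.009,0.5],
    [3,-22,0,0.004,-0.027,-0.009,0.5],
    [3,-22,0,0.004,-0.027,-0.009,0.5],
    [3,-22,0,0.004,-0.027,-0.009,0.5],
    [3,-22,0,0.004,-0.027,-0.009,0.5],
    [3,-22,0,0.004,-0.027,-0.009,0.5],
    [3,-22,0,0.004,-0.027,-0.009,0.5],
    [3,-22,-2,0.004,-0.027,-0.009,0.5],
    [4,-22,-5,0.002,-0.027,-0.009,0.5],
    [3,-19,-5,0,-0.02,-0.005,0.5],
    [0,0,0,0,0,0,0.5],
  ],
)

```text
clock: 17.7
tool_pos: [0.5271, 0.0195, 0.1336]
eef_rot: [-0.037, 0.978, 0.005, 0.207]
contact_force: [-0.6, -0.5, 0.4]
opening: 0.499
finger_force: 0.0
```

```bash
python3 - <<'E'
from h import *
go(nest(.538,-.026,-.13),-n,ey)
E
```

```text
dpos mm [ 15.8  -3.1 -24.1] rotvec [ 0.008 -0.019  0.003] q [ 0.17  0.68 -0.5   2.35  2.19  0.44 -0.68] t 17.7 F [-0.6 -0.5  0.4]
```

>>> step_arm(
  series=[
    [5,-1.5,-5,0.004,-0.01,0.003,0.5],
    [5,-1.6,-6,0.004,-0.009,0,0.5],
    [4,0,-7,0,0,0,0.5],
    [2,0,-6,0,0,0,0.5],
    [0,0,0,0,0,0,0.5],
  ],
)

```text
clock: 18.2
tool_pos: [0.545, 0.0211, 0.1105]
eef_rot: [-0.041, 0.975, 0.01, 0.218]
contact_force: [-1.2, 0.6, 1.6]
opening: 0.499
finger_force: 0.0
```

```bash
python3 - <<'E'
from h import *
go(nest(.538,-.026,-.178),-n,ey)
snap('wrist','w7');p,d,P=pts('w7');C=p.astype(int)
m=(d>.05)&(C[...,2]>C[...,0]*1.25)&(abs(P@n+.142)<.005)&(P@up>.46)&(P@up<.61)&(abs(P@ey+.026)<.02)
print(np.percentile(P[m]@ey,[1,50,99]),np.median(P[m]@n))
E
```

```text
dpos mm [ 18.2  -3.2 -44.4] rotvec [-0.002  0.003 -0.006] q [ 0.21  0.76 -0.55  2.34  2.27  0.51 -0.72] t 18.2 F [-1.2  0.6  1.6]
[-0.03747857 -0.02582195 -0.01415223] -0.14199792245567908
```

>>> step_arm(
  series=[
    [2,-2,-5,-0.002,0.003,-0.003,0.5],
    [3,-1,-7,0,0,-0.003,0.5],
    [3.4,0,-8,0,0,0,0.5],
    [3.4,0,-8,0,0,0,0.5],
    [3,0,-7,0,0,0,0.5],
    [2,0,-5,0,0,0,0.5],
    [0,0,0,0,0,0,0.5],
  ],
)

```text
clock: 18.95
tool_pos: [0.5618, 0.0176, 0.0705]
eef_rot: [-0.038, 0.976, 0.008, 0.216]
contact_force: [-0.8, 0.2, 0.6]
opening: 0.498
finger_force: 0.0
```

```bash
python3 - <<'E'
from h import *
go(nest(.538,-.026,-.178),-n,ey)
E
```

```text
dpos mm [ 1.3  0.4 -4.5] rotvec [0.    0.    0.001] q [ 0.22  0.86 -0.56  2.3   2.32  0.58 -0.74] t 18.95 F [-0.8  0.2  0.6]
```

>>> step_arm(
  series=[
    [0.8,0.2,-2,0,0,0,0.5],
    [0.5,0.2,-2,0,0,0,0.5],
    [0,0,0,0,0,0,0.5],
    [0,0,0,0,0,0,1],
    [0,0,0,0,0,0,1],
    [0,0,0,0,0,0,1],
    [0,0,0,0,0,0,1],
  ],
)

```text
clock: 19.65
tool_pos: [0.5631, 0.018, 0.0676]
eef_rot: [-0.038, 0.975, 0.008, 0.217]
contact_force: [-0.4, -0.4, 0.4]
opening: 0.27
finger_force: 30.0
```

>>> step_arm(
  series=[
    [-1.3,-0.1,2.7,0,0,0,1],
    [-2.1,-0.2,4.5,0,0,0,1],
    [-3,-0.2,6.5,0,0,0,1],
    [-4.2,-0.3,9,0,0,0,1],
    [-5,-0.4,11,0,0,0,1],
    [-5,-0.4,11,0,0,0,1],
    [-5,-0.4,11,0,0,0,1],
    [0,0,0,0,0,0,1],
  ],
)

```text
clock: 20.45
tool_pos: [0.5372, 0.016, 0.1251]
eef_rot: [-0.038, 0.975, 0.008, 0.218]
contact_force: [-0.2, 0.4, -0.4]
opening: 0.267
finger_force: 30.0
```

```bash
python3 - <<'E'
from h import *
go(pc-.034*ya+[0,0,.09],[0,0,-1],ya); held('w8')
E
```

```text
dpos mm [-42.1 287.8 -35.1] rotvec [-0.064  0.435  0.137] q [ 0.21  0.72 -0.54  2.35  2.25  0.49 -0.71] t 20.45 F [-0.2  0.4 -0.4]
held 11456 [[-0.0524, -0.011, -0.0372], [0.0175, 0.0009, -0.0346], [0.0552, 0.0124, -0.031]]
0.015 [ 0.0226  0.0005 -0.0347]
0.03 [ 0.0377  0.0005 -0.0347]
0.045 [ 0.0508  0.0009 -0.0346]
```

>>> step_arm(
  series=[
    [-4,8,6,-0.004,0.02,0.008,1],
    [-4,18,4,-0.004,0.03,0.009,1],
    [-4,22,0,-0.004,0.03,0.009,1],
    [-4,22,0,-0.004,0.03,0.009,1],
    [-4,22,0,-0.004,0.03,0.009,1],
    [-4,22,0,-0.004,0.03,0.009,1],
    [-4,22,0,-0.005,0.03,0.009,1],
    [-3,22,0,-0.005,0.03,0.009,1],
    [-3,22,0,-0.005,0.03,0.009,1],
    [-3,22,-4,-0.005,0.03,0.009,1],
    [-2,22,-7,-0.005,0.03,0.009,1],
    [-2,22,-8,-0.005,0.03,0.009,1],
    [-1,22,-8,-0.005,0.03,0.009,1],
    [0,19,-8,-0.003,0.03,0.009,1],
    [0,0,-4,0,0.025,0.01,1],
    [0,0,0,0,0,0,1],
  ],
)

```text
clock: 22.1
tool_pos: [0.5025, 0.2786, 0.0933]
eef_rot: [-0.102, 0.995, -0.002, 0.017]
contact_force: [-0.8, -0.6, -0.6]
opening: 0.265
finger_force: 30.0
```

```bash
python3 - <<'E'
from h import *
go(pc-.034*ya+[0,0,.09],[0,0,-1],ya); held('w9')
E
```

```text
dpos mm [-7.3 25.2 -3.3] rotvec [-0.     0.034  0.013] q [-0.28  0.83 -0.56  1.84  0.74  0.66  0.49] t 22.1 F [-0.8 -0.6 -0.6]
held 12816 [[-0.0521, -0.0218, -0.0417], [0.0136, 0.0005, -0.0348], [0.0554, 0.0232, -0.0286]]
0.015 [ 0.0227  0.0005 -0.0348]
0.03 [ 0.0377  0.0005 -0.0349]
0.045 [ 0.051   0.0005 -0.0348]
```

>>> step_arm(
  series=[
    [-2.5,8,-2,0,0.012,0.005,1],
    [-2.5,9,-3,0,0.012,0.004,1],
    [-2,8,-8,0,0.01,0.004,1],
    [0,0,-10,0,0,0,1],
    [0,0,-12,0,0,0,1],
    [0,0,-12,0,0,0,1],
    [0,0,-12,0,0,0,1],
    [0,0,-8,0,0,0,1],
    [0,0,-4,0,0,0,1],
    [0,0,0,0,0,0,1],
  ],
)

```text
clock: 23.15
tool_pos: [0.495, 0.3035, 0.023]
eef_rot: [-0.109, 0.994, 0.0, 0.001]
contact_force: [0.3, -0.3, -1.0]
opening: 0.265
finger_force: 30.0
```

```bash
python3 - <<'E'
from h import *
go(pc-.034*ya+[0,0,.014],[0,0,-1],ya)
E
```

```text
dpos mm [ 0.1  0.3 -9. ] rotvec [-0.001  0.001 -0.001] q [-0.35  0.96 -0.5   1.82  0.8   0.58  0.43] t 23.15 F [ 0.3 -0.3 -1. ]
```

>>> step_arm(
  series=[
    [0,0.3,-3,0,0,0,1],
    [0,0,-3,0,0,0,1],
    [0,0,-1.5,0,0,0,1],
    [0,0,-1.0,0,0,0,1],
    [0,0,0,0,0,0,1],
  ],
)

```text
clock: 23.65
tool_pos: [0.4953, 0.304, 0.015]
eef_rot: [-0.109, 0.994, 0.0, 0.001]
contact_force: [-0.2, -0.1, -1.1]
opening: 0.267
finger_force: 30.0
```

>>> step_arm(
  series=[
    [0,0,-0.5,0,0,0,1],
    [0,0,-0.4,0,0,0,1],
    [0,0,0,0,0,0,1],
  ],
)

```text
clock: 23.95
tool_pos: [0.4953, 0.3041, 0.0142]
eef_rot: [-0.109, 0.994, 0.0, 0.001]
contact_force: [0.0, 0.9, -0.8]
opening: 0.268
finger_force: 30.0
```

>>> step_arm(
  series=[
    [0,0,-0.4,0,0,0,1],
    [0,0,-0.3,0,0,0,1],
    [0,0,0,0,0,0,1],
  ],
)

```text
clock: 24.25
tool_pos: [0.4953, 0.3041, 0.014]
eef_rot: [-0.109, 0.994, 0.0, 0.001]
contact_force: [-1.1, -1.0, 3.8]
opening: 0.268
finger_force: 30.0
```

>>> step_arm(
  series=[
    [0,0,0.2,0,0,0,0.6],
    [0,0,0,0,0,0,0.5],
    [0,0,0,0,0,0,0.5],
    [0,0,3,0,0,0,0.5],
    [0,0,10,0,0,0,0.5],
    [0,0,18,0,0,0,0.5],
    [0,0,25,0,0,0,0.5],
    [0,0,30,0,0,0,0.5],
    [0,0,30,0,0,0,0.5],
    [0,0,20,0,0,0,0.5],
    [0,0,0,0,0,0,0.5],
  ],
)

```text
clock: 25.35
tool_pos: [0.4967, 0.3057, 0.1532]
eef_rot: [-0.109, 0.994, 0.002, 0.004]
contact_force: [0.1, -0.1, -0.5]
opening: 0.5
finger_force: 0.0
```

```bash
python3 - <<'E'
from h import *
stack('w10')
go(nest(.6275,.008,-.06),-n,ey)
E
```

```text
upper [266, 123, 33, 137, 4229] [494.3 304.3] [109.7  24.1] 12.5 0.0488
upper [351, 124, 41, 137, 4295] [480.4 370.8] [109.8  24.5] 12.8 0.0487
lower [299, 135, 56, 33, 1679] [456.3 331.5] [24.2 44. ] 15.5 0.0308
lower [254, 140, 13, 31, 337] [470.7 281.5] [24.2  9.2] 15.5 0.0308
lower [298, 212, 52, 29, 1417] [518.6 345.5] [24.5 43.6] 14.2 0.0306
dpos mm [  95.7 -250.4   59.4] rotvec [ 0.062 -0.427 -0.139] q [-0.26  0.78 -0.65  1.75  0.63  0.82  0.58] t 25.4 F [ 0.7 -0.5 -1.1]
```

>>> step_arm(
  series=[
    [4,-8,8,0.003,-0.02,-0.006,0.8],
    [6,-15,8,0.004,-0.027,-0.009,1],
    [6,-16,8,0.004,-0.027,-0.009,1],
    [6,-16,8,0.004,-0.027,-0.009,1],
    [6,-16,8,0.004,-0.027,-0.009,1],
    [6,-16,8,0.004,-0.027,-0.009,1],
    [6,-16,5,0.004,-0.027,-0.009,1],
    [6,-16,3,0.004,-0.027,-0.009,1],
    [6,-16,2,0.004,-0.027,-0.009,1],
    [6,-16,2,0.004,-0.027,-0.009,1],
    [6,-16,0,0.004,-0.027,-0.009,1],
    [6,-16,0,0.004,-0.027,-0.009,1],
    [6,-16,0,0.004,-0.027,-0.009,1],
    [6,-16,0,0.004,-0.027,-0.009,1],
    [6,-16,0,0.004,-0.027,-0.009,1],
    [6,-16,0,0.003,-0.027,-0.007,1],
    [1,-3,0,0,0,0,1],
    [0,0,0,0,0,0,1],
  ],
)

```text
clock: 27.2
tool_pos: [0.5902, 0.0536, 0.2101]
eef_rot: [-0.038, 0.976, 0.008, 0.214]
contact_force: [-0.4, 0.5, -0.5]
opening: 0.006
finger_force: 0.0
```

```bash
python3 - <<'E'
from h import *
go(nest(.6275,.008,-.12),-n,ey)
snap('wrist','w11');p,d,P=pts('w11');C=p.astype(int)
m=(d>.05)&(C[...,2]>90)&(C[...,2]>2*C[...,1])&(C[...,2]>2*C[...,0])&(abs(P@ey-.008)<.02)&(abs(P@up-.628)<.02)
Q=P[m];print(m.sum(),np.median(Q@n),np.percentile(Q@up,[2,98]),np.percentile(Q@ey,[2,98]))
E
```

```text
dpos mm [ 26.7   2.6 -53.6] rotvec [ 0.001 -0.005  0.001] q [-0.06  0.53 -0.21  2.13  1.2   0.18  0.27] t 27.2 F [-0.4  0.5 -0.5]
755 -0.11048778746240238 [0.61689648 0.63866399] [0.00132833 0.01540277]
```

>>> step_arm(
  series=[
    [3,1,-5,0,-0.005,0,1],
    [4.5,1,-9,0,0,0,1],
    [4.8,0.5,-10,0,0,0,1],
    [4.8,0,-10,0,0,0,1],
    [4.8,0,-10,0,0,0,1],
    [4.8,0,-9.5,0,0,0,1],
    [0,0,0,0,0,0,1],
  ],
)

```text
clock: 27.95
tool_pos: [0.6171, 0.0578, 0.1553]
eef_rot: [-0.038, 0.976, 0.009, 0.216]
contact_force: [-0.5, -0.1, -0.4]
opening: 0.0
finger_force: 0.0
```

```bash
python3 - <<'E'
from h import *
go(nest(.6275,.008,-.1365),-n,ey)
E
```

```text
dpos mm [  6.8  -1.  -13.8] rotvec [-0.001 -0.001 -0.001] q [-0.04  0.66 -0.24  2.1   1.8   0.2  -0.31] t 27.95 F [-0.5 -0.1 -0.4]
```

Now approach to contact and press 14 mm along the normal.

>>> step_arm(
  series=[
    [2.5,-0.5,-5,0,0,0,1],
    [2.5,-0.5,-5,0,0,0,1],
    [1.5,0,-3.5,0,0,0,1],
    [0.8,0,-1.8,0,0,0,1],
    [0.8,0,-1.8,0,0,0,1],
    [0.8,0,-1.8,0,0,0,1],
    [0.8,0,-1.8,0,0,0,1],
    [0,0,0,0,0,0,1],
  ],
)

```text
clock: 28.75
tool_pos: [0.6271, 0.0559, 0.1356]
eef_rot: [-0.038, 0.975, 0.008, 0.217]
contact_force: [-0.5, 0.2, 0.8]
opening: 0.008
finger_force: 0.8
```

```bash
python3 - <<'E'
from h import *
s=r.get_state();print(s['tool_pos']@n,s['contact_force']@n);go(nest(.6275,.008,-.1505),-n,ey)
E
```

```text
-0.1431858773760926 0.8812597789192144
dpos mm [ 2.7  1.3 -6.8] rotvec [0.    0.001 0.   ] q [ 0.    0.71 -0.31  2.09  1.88  0.26 -0.37] t 28.75 F [-0.5  0.2  0.8]
```

>>> step_arm(
  series=[
    [0.8,0.5,-1.8,0,0,0,1],
    [0.8,0.5,-1.8,0,0,0,1],
    [0,0,0,0,0,0,1],
  ],
)

```text
clock: 29.05
tool_pos: [0.6286, 0.0561, 0.1317]
eef_rot: [-0.038, 0.976, 0.008, 0.216]
contact_force: [1.0, 0.1, 0.8]
opening: 0.006
finger_force: 0.7
```

```bash
python3 - <<'E'
from h import *
s=r.get_state();print(s['tool_pos']@n,s['contact_force']@n,s['contact_force'])
snap('side','d6');snap('wrist','w12')
cv2.imwrite('pics/c6.png',np.hstack([cv2.resize(cv2.imread('pics/w12.png'),(400,300)),cv2.resize(cv2.imread('pics/d6.png')[130:280,210:410],(400,300),interpolation=3)]))
for t in('d6','w12'):
    p,d,P=pts(t);C=p.astype(int)
    m=(d>.05)&(C[...,2]>75)&(C[...,2]>1.8*C[...,1])&(C[...,2]>1.8*C[...,0])&(abs(P@ey-.008)<.025)&(abs(P@up-.628)<.025)
    Q=P[m];print(t,m.sum(),np.percentile(Q@n,[5,50,90,97]) if len(Q) else '')
E
```

```text
-0.14734447423473848 0.32338439143099185 [0.95672434 0.0682241  0.80405317]
d6 114 [-0.14980954 -0.13695528 -0.12625117 -0.12275373]
w12 872 [-0.14483961 -0.12932051 -0.11901433 -0.11479475]
```

View pics/c6.png

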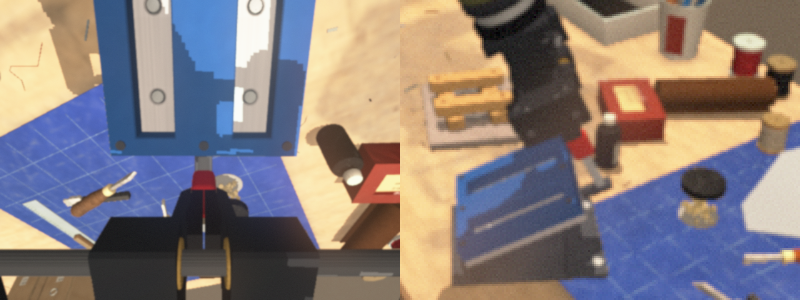

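The wrist half shows the rod heads in the empty pockets and the fingertips on the red grip at (203,180). The side half shows the stack intact at (470,100) and the grip part-way down. Keep pressing.

>>> step_arm(
  series=[
    [0.6,0.3,-1.3,0,0,0,1],
    [0.6,0.3,-1.3,0,0,0,1],
    [0.4,0.2,-0.9,0,0,0,1],
  ],
)

```text
clock: 29.45
tool_pos: [0.6289, 0.0564, 0.13]
eef_rot: [-0.038, 0.975, 0.007, 0.217]
contact_force: [-17.3, -4.5, 31.6]
opening: 0.003
finger_force: 18.2
```

>>> step_arm(
  series=[
    [0.4,0,-0.9,0,0,0,1],
    [0,0,0,0,0,0,1],
  ],
)

```text
clock: 29.65
tool_pos: [0.6289, 0.0564, 0.13]
eef_rot: [-0.038, 0.975, 0.007, 0.217]
contact_force: [-17.4, -3.8, 31.1]
opening: 0.007
finger_force: 18.0
```

```bash
python3 - <<'E'
from h import *
s=r.get_state();print(s['tool_pos']@n,s['contact_force']@n,s['contact_force'],s['tool_pos']@up,s['tool_pos']@ey)
E
```

```text
-0.14904585073973994 35.644702268330335 [-17.44199756  -3.78047361  31.08422885] 0.627171794699707 0.0072642274178217345
```

Hard stop reached at 35 N. Back off along the normal and verify.

>>> step_arm(
  series=[
    [-1,0,2.5,0,0,0,1],
    [-3,0,7,0,0,0,1],
    [-6,0,13,0,0,0,1],
    [-8,0,17,0,0,0,1],
    [-8,0,17,0,0,0,1],
    [-8,0,17,0,0,0,1],
    [-4,0,8,0,0,0,1],
    [0,0,0,0,0,0,1],
  ],
)

```text
clock: 30.45
tool_pos: [0.5949, 0.0577, 0.2054]
eef_rot: [-0.038, 0.975, 0.008, 0.218]
contact_force: [0.5, 0.1, -0.2]
opening: 0.004
finger_force: 0.0
```

```bash
python3 - <<'E'
from h import *
s=r.get_state();print(s['tool_pos']@n,s['contact_force'])
snap('wrist','w13');p,d,P=pts('w13');C=p.astype(int)
m=(d>.05)&(C[...,2]>90)&(C[...,2]>2*C[...,1])&(C[...,2]>2*C[...,0])&(abs(P@ey-.008)<.02)&(abs(P@up-.628)<.02)
Q=P[m];print(m.sum(),np.percentile(Q@n,[50,75,95]))
snap('side','d7')
p,d,P=pts('d7')
m=(abs(P[...,2]-.0485)<.006)&(np.linalg.norm(P[...,:2]-pc[:2],axis=-1)<.09);print(m.sum(),np.median(P[m][:,2]))
E
```

```text
-0.0664074453418131 [ 0.47150647  0.107757   -0.15150859]
719 [-0.12457358 -0.12395701 -0.12325442]
400 0.047593156837518746
```

The grip top is back at −0.1246, its starting reading of −0.1244 within noise, so it is fully home. The robot is clear of everything, so I'm handing in.

```bash
python3 -c "
from plant import r
print(r.finish_job())"
```

```text
the job is handed in; nothing more can be done
None
```

I handed the job in at about 30.5 s: both slats lie level and parallel (within 0.3°) across the lower two, and the red grip is fully home. The fingertips measured about 26 mm short of the stated TCP, so the first close on slat a shut above it without touching, and I corrected for that from then on.

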